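# Sweep the pallet's turn latches shut over the circuit board

## Task

The circuit board lies in its inspection pallet, but the four turn latches along the pallet's near edge are still open. Run the fingertips gently along that edge from right to left, in one unbroken stroke without lifting away between latches, so that the upright tab of each latch is brushed round until it lies along the edge and the nose reaches over the board. Grip nothing, keep off the board, leave the other things on the bench where they are, and finish clear.

Things in the scene. Friction and masses are not known exactly. Their poses are not given: they have to be found in the camera images.
- pallet: Dark grey plate 230 (x) by 340 (y) mm, top face 20 mm above the bench, pinned down: it cannot move. Origin: centre of its underside, on the bench. Its straight near long edge (robot side) is at x = -115 mm; y runs along that edge, +y to the left as seen from the robot; z up. Four steel turn latches, 80 mm apart, stand along the near edge; three fixed lips hold the board's far edge.
- board: Green circuit board 180 x 290 x 3.2 mm with parts up to 16 mm tall, loose (1 mm play) in the pallet's pocket. Origin: centre of its underside, 16.4 mm above the bench; its near edge is 30 mm in from the pallet's near edge. Not to be touched.
- latch1 (a joint): First latch, at the right-hand end (pallet y = -120 mm): turn in rad. 0: tail points straight out over the near edge, nose lies along it to the left. Pushing the tail to the left (pallet +y) turns it clockwise from above; at 1.57 the tail lies along the edge, pointing left, and the nose points in over the board. Stops at 0 and 1.70. Stiff (about 0.6 N at the tail's end), stays where left.
- latch1_tab (a point): Top of the outer end of latch 1's finger tab: an upright steel blade, 5 mm thick, along the whole tail, standing from 21 to 42 mm above the bench, its outer end a round edge 8 mm in diameter. This point is on the axis of that round edge, 42 mm from the latch's pivot pin.
- latch1_pivot (a point): Pin on which latch 1 turns, 7 mm in from the pallet's near edge. This point is 26 mm above the bench, at the top of the latch's flat part, a steel L 5 mm thick (21 to 26 mm up): a tail 46 mm long with the finger tab on it, and at a right angle a flat nose 37 mm long, 10 mm wide.
- latch2 (a joint): Second latch from the right (pallet y = -40 mm): turn in rad. 0: tail points straight out over the near edge, nose lies along it to the left. Pushing the tail to the left (pallet +y) turns it clockwise from above; at 1.57 the tail lies along the edge, pointing left, and the nose points in over the board. Stops at 0 and 1.70. Stiff (about 0.6 N at the tail's end), stays where left.
- latch2_tab (a point): Top of the outer end of latch 2's finger tab: an upright steel blade, 5 mm thick, along the whole tail, standing from 21 to 42 mm above the bench, its outer end a round edge 8 mm in diameter. This point is on the axis of that round edge, 42 mm from the latch's pivot pin.
- latch2_pivot (a point): Pin on which latch 2 turns, 7 mm in from the pallet's near edge. This point is 26 mm above the bench, at the top of the latch's flat part, a steel L 5 mm thick (21 to 26 mm up): a tail 46 mm long with the finger tab on it, and at a right angle a flat nose 37 mm long, 10 mm wide.
- latch3 (a joint): Third latch from the right (pallet y = +40 mm): turn in rad. 0: tail points straight out over the near edge, nose lies along it to the left. Pushing the tail to the left (pallet +y) turns it clockwise from above; at 1.57 the tail lies along the edge, pointing left, and the nose points in over the board. Stops at 0 and 1.70. Stiff (about 0.6 N at the tail's end), stays where left.
- latch3_tab (a point): Top of the outer end of latch 3's finger tab: an upright steel blade, 5 mm thick, along the whole tail, standing from 21 to 42 mm above the bench, its outer end a round edge 8 mm in diameter. This point is on the axis of that round edge, 42 mm from the latch's pivot pin.
- latch3_pivot (a point): Pin on which latch 3 turns, 7 mm in from the pallet's near edge. This point is 26 mm above the bench, at the top of the latch's flat part, a steel L 5 mm thick (21 to 26 mm up): a tail 46 mm long with the finger tab on it, and at a right angle a flat nose 37 mm long, 10 mm wide.
- latch4 (a joint): Last latch, at the left-hand end (pallet y = +120 mm): turn in rad. 0: tail points straight out over the near edge, nose lies along it to the left. Pushing the tail to the left (pallet +y) turns it clockwise from above; at 1.57 the tail lies along the edge, pointing left, and the nose points in over the board. Stops at 0 and 1.70. Stiff (about 0.6 N at the tail's end), stays where left.
- latch4_tab (a point): Top of the outer end of latch 4's finger tab: an upright steel blade, 5 mm thick, along the whole tail, standing from 21 to 42 mm above the bench, its outer end a round edge 8 mm in diameter. This point is on the axis of that round edge, 42 mm from the latch's pivot pin.
- latch4_pivot (a point): Pin on which latch 4 turns, 7 mm in from the pallet's near edge. This point is 26 mm above the bench, at the top of the latch's flat part, a steel L 5 mm thick (21 to 26 mm up): a tail 46 mm long with the finger tab on it, and at a right angle a flat nose 37 mm long, 10 mm wide.
- loupe: Bystander: black waisted eye loupe, diameter 38 mm, 36 mm tall, standing on the bench in front of the pallet. Origin: centre of its underside.
- cleaner: Bystander: small amber bottle, diameter 38 mm, 66 mm tall, standing on the bench to the right of the pallet. Origin: centre of its underside.
- mouse: Bystander: computer mouse 104 x 60 x 34 mm on the bench to the left of the pallet. Origin: centre of its underside.

How it is judged:
At the end, for the whole second after the job is handed in: All four latches are turned to at least 1.27 rad (tail within 17 degrees of lying along the edge, or past it) and at rest; the board has stayed within 6 mm and the loupe, bottle and mouse within 15 mm of where they were (value of joint each of latch1, latch2, latch3, latch4 above 1.27 rad and velocity of joint latch1 between -0.05 and 0.05 rad/s and velocity of joint latch2 between -0.05 and 0.05 rad/s and velocity of joint latch3 between -0.05 and 0.05 rad/s and velocity of joint latch4 between -0.05 and 0.05 rad/s and distance of board from where it was at the start of the episode below 0.006 m and distance of each of loupe, cleaner, mouse from where it was at the start of the episode below 0.015 m); the robot touches nothing.
It fails at once if the fingers leave the pallet's near edge part way, when some but not all latches are home (grasp point more than 100 mm above the bench, or more than 70 mm out from the edge) (value of joint any of latch1, latch2, latch3, latch4 above 1.27 rad and not (value of joint each of latch1, latch2, latch3, latch4 above 1.27 rad) and (z of the grasp point in the frame of pallet above 0.1 m or x of the grasp point in the frame of pallet below -0.185 m)).
It fails at once if the pallet or a latch is pushed or squeezed with more than 20 N (contact force between any of the fingers, the arm and pallet above 20 N).
It fails at once if the robot touches the circuit board (contact force between any of the fingers, the arm and board above 0.5 N).
It fails at once if the board is shifted or lifted (distance of board from where it was at the start of the episode above 0.008 m).
It fails at once if a bystander is pushed, knocked over or lifted (distance of any of loupe, cleaner, mouse from where it was at the start of the episode above 0.02 m).
It also fails if it takes over 45 s, if anything falls off the work surface, if the arm or the gripper's body presses on something with over 40 N, if the wrist force passes 120 N, or if a joint passes its speed limit or range.

## Robot

A 6-joint arm with a two-finger parallel gripper is mounted at the origin on the work surface. World frame = base frame: x ahead of the robot, y to its left, z up, the work surface at z = 0. Lengths are in m, angles in rad, forces in N, time in s.
With the tool pointing down it reaches from about 0.3 to 0.875 m from the base axis. Payload 6.4 kg.
Tool frame: the origin (TCP) lies midway between the tips of the shut fingers; the grasp point (between the pads) lies 19 mm behind it; z points along the fingers, y is the direction in which the jaws open and shut (so a half turn about z gives the same grasp; the last joint's range is limited). The gripper opens to 85 mm and grips with 20 to 120 N. Pads are 22 mm wide; open, the fingers measure 114 mm over their backs; the gripper's body (76 mm by 85 mm) begins 54 mm behind the grasp point. The pads swing forward as they close: fully open they stand 13 mm farther back than shut.
Start: joints at [-1.395, 0.181, 1.607, -0, 1.354, -0.206], TCP at [0.214, -0.534, 0.231] pointing down, gripper open.
Joint ranges: [-2.99, 2.99], [-0.89, 2.07], [0.3, 2.58], [-1.14, 4.28], [0, 2.63], [-3.12, 3.12]. Speed limits (rad/s): [2.57, 2.57, 3.01, 3.14, 3.14, 3.14].

## Interface

Orientations are given as a unit quaternion [w, x, y, z].
In Python, from bench import ctrl gives the robot as it stands. The module is installed in compiled form; this text tells all that it offers.
- The arm moves only by the tool arm_command, never from a script. Its argument "plan" is one flat list of numbers, 4 for each row, row after row: the shift along the tool's x, y, z in mm, then the turn about the tool's z in rad. A call has 1 to 20 rows; each row shifts and turns the commanded pose from where the row before left it, along the tool's axes as they then stand; what a row does not reach is not made up. A row lasts 1/10 s, in which the tool goes at most 50 mm and 8.59 degrees, less where a joint would pass 70% of its speed; a pose out of reach is approached as far as the arm can. A call is refused whole if a number of a shift passes 50 or a number of a turn 0.15, either way. A call with a gripper value outside its range is refused whole. "grip" is the opening, from 0 (shut) to 1 (fully open), set as the call begins (left out, the last holds). The fingers move at their own pace and stop on an object; the grip force is fixed at half the most. Time passes only in rows, so rows that do not move let the fingers close. It gives the time, the measured TCP pose, the force and the opening at its end, in the units of the state.
- ctrl.get_obs(): the state, without advancing time (a new reading comes with each control period).
- ctrl.camera(name): name is "side" or "top"; returns a dict with "color" (400x640x3 uint8, red, green, blue), "camera_matrix" (3x3 intrinsics, pixels), "k1" (the pictures are not rectified: a ray, as slopes to the right and down, at radius r is drawn at 1 + k1 r^2 times it, then the intrinsics apply), "eye" and "attitude" of the camera in the world. Camera axes: x right, y up, looking along -z (the intrinsics and any distortion apply to the point x, -y, -z); pixel columns grow to the right and rows downward; lengths in m; the calibration is good to about 2 mm. A picture is of the moment at which its call begins. There is no depth.
- ctrl.hand_in(): hands the job in, once; it reports no verdict.
The state is a dict: "time_s": time; "q": joint angles; "dq": joint speeds; "joint_efforts": joint torques, N m; "eef_pos": TCP position; "eef_rot": TCP orientation; "wrist_force": force on the tool from outside, world axes, zero at the start; "torque": the same for the moment, N m; "opening": opening from 0.0 (shut) to 1.0 (fully open).
Only numpy, scipy, OpenCV 4.12 (cv2) and the standard library are available. Lean on these libraries where they do the work, as an engineer would, in place of code of your own. Each camera call takes 0.05 s, during which the arm holds its last target. There are 200 camera calls.

## Working session

There is one attempt and no reset: what is moved stays moved. The work goes in short steps, Python scripts to look and compute and a tool call to move; the robot and the scene stay as the last step left them, time stands still between calls to the robot, and variables do not carry over. Pictures are saved under pics/ and viewed, about 8 in all and at most 12, crops included, and the job is handed in when it is done.

Besides the shell and the picture viewer there is one more tool, called after ">>>" as a command line: name --argument value ..., lists and objects as JSON in quotes. arm_command: Moves the arm, as the interface text tells. Its arguments: {"type":"object","properties":{"plan":{"type":"array","items":{"type":"number"}},"grip":{"type":"number"}},"required":["plan"]}

```bash
mkdir -p pics; cat > h.py <<'E'
import numpy as np, cv2
from scipy.spatial.transform import Rotation as R
from bench import ctrl
def rot(a):
    a=np.array(a,float)
    return a if a.shape==(3,3) else R.from_quat(a[[1,2,3,0]]).as_matrix()
def ray(c,uv):
    K=np.array(c["camera_matrix"]);d=np.array([(uv[0]-K[0,2])/K[0,0],(uv[1]-K[1,2])/K[1,1]]);s=d.copy()
    for _ in range(30): s=d/(1+c["k1"]*(s@s))
    return rot(c["attitude"])@np.array([s[0],-s[1],-1])
def at_z(c,uv,z):
    r=ray(c,uv);e=np.array(c["eye"]);return e+r*(z-e[2])/r[2]
def proj(c,p):
    K=np.array(c["camera_matrix"]);v=rot(c["attitude"]).T@(np.array(p)-c["eye"])
    s=np.array([v[0],-v[1]])/-v[2];s=s*(1+c["k1"]*(s@s));return np.array([K[0,0]*s[0]+K[0,2],K[1,1]*s[1]+K[1,2]])
E
python3 - <<'E'
from h import *
o=ctrl.get_obs();print(o)
for n in("top","side"):
    c=ctrl.camera(n);cv2.imwrite(f"pics/{n}0.png",c["color"][:,:,::-1]);print(n,c["eye"],c["attitude"],c["camera_matrix"],c["k1"])
E
```

```text
{'time_s': 0.0, 'q': array([-1.39530978e+00,  1.81550932e-01,  1.60800128e+00, -1.65132364e-05,
        1.35379868e+00, -2.06317902e-01]), 'dq': array([ 0.00078759, -0.00109866, -0.00019558, -0.00028285, -0.00188797,
        0.00067149]), 'joint_efforts': array([-3.54855647e-04, -4.44869435e+01, -3.51337874e+01, -4.34445365e-04,
        9.11877461e-03,  1.30589956e-05]), 'eef_pos': array([ 0.21414606, -0.53304177,  0.23038184]), 'eef_rot': array([-8.79138861e-04,  9.81832724e-01,  1.89746487e-01,  5.49121572e-06]), 'wrist_force': array([ 0.41471761, -0.21491227, -0.22201137]), 'torque': array([ 0.03099319,  0.00597655, -0.00929248]), 'opening': 1.0012162044263373}
top [0.46687171 0.03824616 0.86475272] [ 0.71570881  0.02777663 -0.03511423 -0.69696223] [[390.98904936   0.         322.04304048]
 [  0.         390.98904936 202.07019739]
 [  0.           0.           1.        ]] -0.07466631905122614
side [0.06030833 0.66717155 0.87614177] [-0.30367618 -0.12963559  0.35284909  0.87548439] [[493.19108766   0.         316.8603212 ]
 [  0.         493.19108766 195.35712026]
 [  0.           0.           1.        ]] -0.043716999416684874
```

View pics/top0.png

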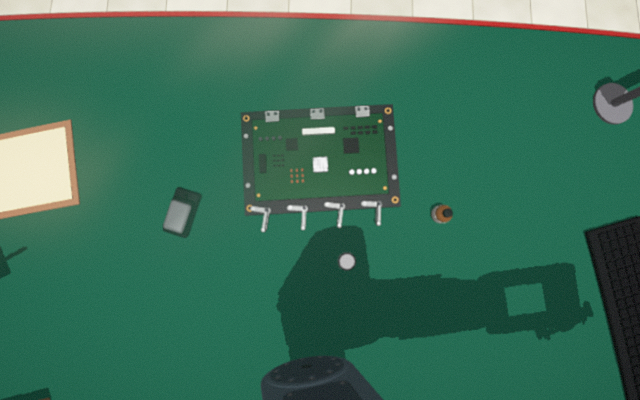

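View pics/side0.png

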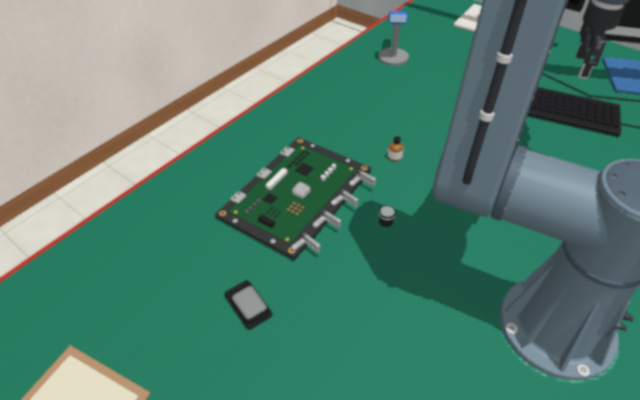

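The top view shows the pallet corners at about (241,112), (393,105), (400,208) and (246,214). The latch tails are at x≈264, 303, 340 and 379 (y≈207-230), the loupe at (347,261), the bottle at (442,213) and the mouse at (182,212). The side view agrees. I'll enlarge the edge next.

```bash
python3 - <<'E'
from h import *
a=cv2.imread("pics/top0.png")[90:275,235:460]; a=cv2.resize(a[95:185],None,fx=3.5,fy=3.5,interpolation=cv2.INTER_CUBIC);cv2.imwrite("pics/t1.png",a)
b=cv2.imread("pics/side0.png")[120:280,200:420];cv2.imwrite("pics/s1.png",cv2.resize(b,None,fx=3.5,fy=3.5,interpolation=cv2.INTER_CUBIC))
c=ctrl.camera("top")
for uv,z in [((241,112),.02),((393,105),.02),((400,208),.02),((246,214),.02),((347,261),.036),((442,213),.05),((182,212),.03)]: print(uv,at_z(c,uv,z).round(4))
E
```

```text
(241, 112) [0.7387 0.216  0.02  ]
(393, 105) [ 0.7648 -0.1227  0.02  ]
(400, 208) [ 0.534  -0.1396  0.02  ]
(246, 214) [0.512  0.1943 0.02  ]
(347, 261) [ 0.4178 -0.0252  0.036 ]
(442, 213) [ 0.5234 -0.2229  0.05  ]
(182, 212) [0.5119 0.3311 0.03  ]
```

View pics/t1.png

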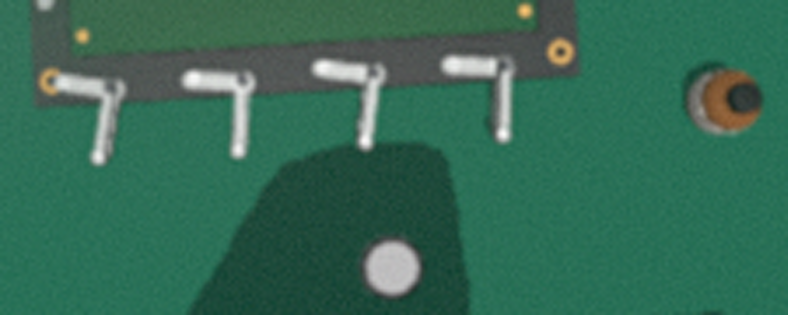

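View pics/s1.png

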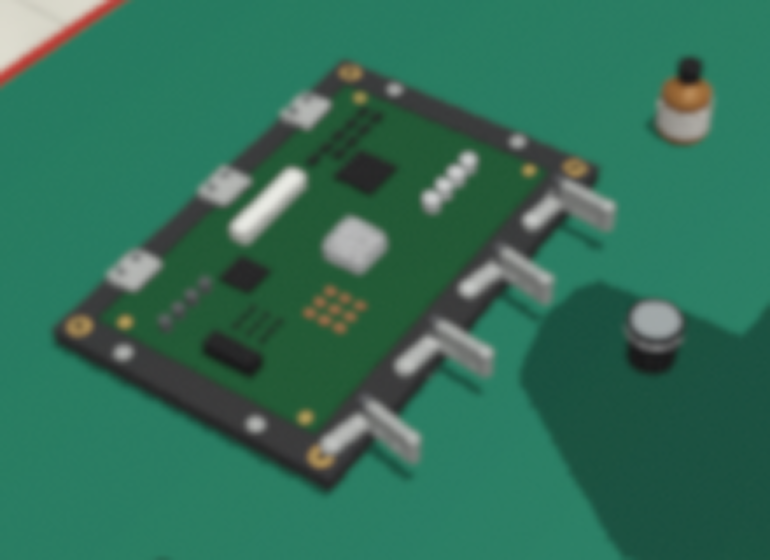

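The crop shows the latch pivots at (505,66), (375,73), (243,82) and (116,88), and the tab ends at (503,137), (365,144), (238,153) and (98,158). The loupe is well out from the edge. In the side crop all four latches are open and the tabs stand upright. Next I'll fit the pallet pose.

```bash
cat > fit.py <<'E'
from h import *
from scipy.optimize import least_squares
T=ctrl.camera("top");S=ctrl.camera("side")
cr=lambda u,v,x0,y0:((u+.5)/3.5-.5+x0,(v+.5)/3.5-.5+y0)
Y=[-.12,-.04,.04,.12]
obs=[]
for (u,v),y in zip([(505,66),(375,73),(243,82),(116,88)],Y): obs.append((T,cr(u,v,235,185),(-.108,y,.026)))
for (u,v),x,y in [((346,61),.115,-.17),((597,170),-.115,-.17),((327,492),-.115,.17),((57,332),.115,.17)]: obs.append((S,cr(u,v,200,120),(x,y,.02)))
for uv,x,y in [((241,112),.115,.17),((393,105),.115,-.17),((400,208),-.115,-.17),((246,214),-.115,.17)]: obs.append((T,uv,(x,y,.02)))
W=lambda p,q:np.array([p[0]+np.cos(p[2])*q[0]-np.sin(p[2])*q[1],p[1]+np.sin(p[2])*q[0]+np.cos(p[2])*q[1],q[2]])
f=lambda p,o=obs:np.concatenate([proj(c,W(p,q))-uv for c,uv,q in o])
def fit(o): 
    r=least_squares(f,[.64,.04,.066],args=(o,),loss="soft_l1");return r.x,f(r.x,o).reshape(-1,2)
E
python3 - <<'E'
from fit import *
for o in (obs,[x for x in obs if x[0] is T],[x for x in obs if x[0] is S]):
    p,r=fit(o);print(p.round(4));print(r.round(1).tolist())
p,_=fit(obs)
for (u,v),y in zip([(503,137),(365,144),(238,153),(98,158)],Y):
    w=at_z(T,cr(u,v,235,185),.042);d=w[:2]-W(p,(-.108,y,0))[:2];print("tail",np.hypot(*d).round(4),"turn",(p[2]+np.pi-np.arctan2(d[1],d[0]))%6.28)
for x,y in((-.1275,-.152),(-.1275,.2)): print(W(p,(x,y,0)))
for n,q,z in(("loupe",(347,261),.036),("cleaner",(442,213),.05)):
    w=at_z(T,q,z)[:2]-p[:2];c,s=np.cos(p[2]),np.sin(p[2]);print(n,c*w[0]+s*w[1],-s*w[0]+c*w[1])
E
```

```text
[0.6386 0.0376 0.0805]
[[-0.8, 0.6], [-0.6, 0.6], [0.0, 0.0], [-0.9, 0.3], [0.3, -0.8], [1.9, -0.9], [1.4, -3.7], [-0.9, -1.3], [-0.1, -0.4], [-0.1, -0.9], [0.7, -1.7], [-1.6, 0.7]]
[0.6387 0.0366 0.0792]
[[-0.4, 0.7], [-0.2, 0.6], [0.4, -0.0], [-0.5, 0.2], [0.4, -0.5], [0.4, -0.8], [1.1, -1.6], [-1.3, 0.6]]
[0.6369 0.0426 0.0796]
[[-0.3, 0.3], [1.4, 0.5], [0.4, -1.8], [-2.0, 0.2]]
tail 0.043 turn 0.11264010113965561
tail 0.0432 turn 0.19183071629007875
tail 0.0439 turn 0.1067143691992376
tail 0.043 turn 0.20434631675341253
[ 0.5237432  -0.12415075  0.        ]
[0.49542889 0.22670862 0.        ]
loupe -0.22514107339068953 -0.04482348253430954
cleaner -0.13581564101107366 -0.25035947039264445
```

>>> arm_command --plan '[29.3, -17.6, 0, 0, 29.3, -17.6, 0, 0, 29.3, -17.6, 0, 0, 29.3, -17.6, 0, 0, 29.3, -17.6, 0, 0, 29.3, -17.6, 0, 0, 29.3, -17.6, 0, 0, 29.3, -17.6, 0, 0, 29.3, -17.6, 0, 0, 29.3, -17.6, 0, 0, 29.3, -17.6, 0, 0, 29.3, -17.6, 0, 0, 29.3, -17.6, 0, 0, 29.3, -17.6, 0, 0, 29.3, -17.6, 0, 0, 0, 0, 0, 0.1, 0, 0, 0, 0.1, 0, 0, 0, 0.1, 0, 0, 0, 0, 0, 0, 0, 0]' --grip 0

```text
time_s: 2.25
eef_pos: [0.5237, -0.1248, 0.2312]
eef_rot: [-0.0, 0.999, 0.042, -0.0]
wrist_force: [0.0, 0.2, -0.0]
opening: -0.005
```

>>> arm_command --plan '[0, 0, 25, 0, 0, 0, 25, 0, 0, 0, 25, 0, 0, 0, 25, 0, 0, 0, 25, 0, 0, 0, 25, 0, 0, 0, 0, 0, 0, 0, 0, 0]'

```text
time_s: 3.05
eef_pos: [0.5236, -0.1249, 0.0814]
eef_rot: [-0.0, 0.999, 0.041, -0.0]
wrist_force: [0.9, 0.2, -0.2]
opening: 0.0
```

```bash
python3 - <<'E'
from fit import *
# corrected near corners
obs[10]=(T,cr(578,73,235,185),(-.115,-.17,.02));obs[11]=(T,cr(37,105,235,185),(-.115,.17,.02))
o=obs[:4]+[obs[4]]+obs[8:]
p,r=fit(o);print(p,r.round(1).tolist(),ctrl.get_obs()["eef_pos"])
for c,n in((T,"T"),(S,"S")):
    im=c["color"][:,:,::-1].copy();k=4
    im=cv2.resize(im,None,fx=k,fy=k,interpolation=cv2.INTER_CUBIC)
    def L(pts,col):
        q=np.array([proj(c,W(p,a)) for a in pts]);q=((q+.5)*k-.5).astype(int);cv2.polylines(im,[q],False,col,1)
    L([(-.115,-.17,.02),(-.115,.17,.02)],(0,0,255))
    L([(-.115,-.17,.02),(.115,-.17,.02)],(0,0,255))
    for y in Y: L([(-.108,y,.042),(-.150,y,.042)],(0,255,255))
    t=((proj(c,ctrl.get_obs()["eef_pos"])+.5)*k).astype(int);cv2.circle(im,tuple(t),4,(255,0,255),1)
    m=(960,700) if n=="T" else (1050,500)
    cv2.imwrite(f"pics/c{n}.png",im[m[1]:m[1]+400,m[0]:m[0]+780])
E
```

```text
[0.63905272 0.03712758 0.08408874] [[-0.4, 0.2], [-0.2, 0.3], [0.4, -0.1], [-0.5, 0.3], [0.0, -1.0], [-0.1, -0.3], [-0.0, -1.3], [1.3, 0.3], [-0.4, 0.1]] [ 0.52484609 -0.12545263  0.0828953 ]
```

View pics/cT.png

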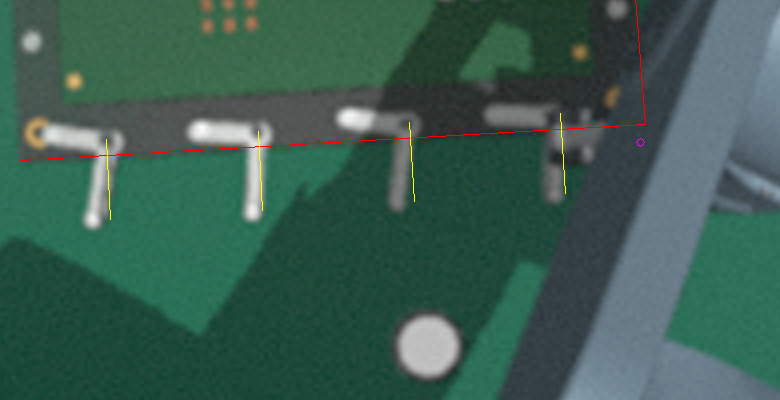

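View pics/cS.png

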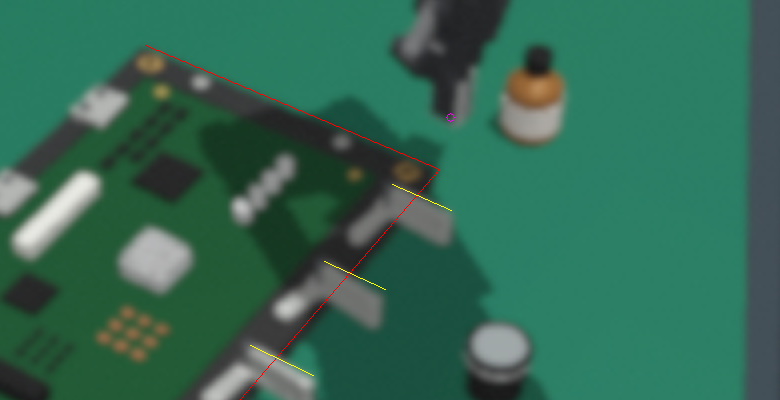

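The side view has the fingertip at (450,118), matching the projected TCP. The top view has the fitted edge line on the real edge, and the side view agrees to about 2 mm. Bottle and loupe are clear, so I'll lower and start the stroke.

>>> arm_command --plan '[0, 0, 25, 0, 0, 0, 25, 0, 0, 0, 0, 0, 0, -5, 0, 0, 0, -5, 0, 0, 0, -5, 0, 0, 0, -5, 0, 0, 0, -5, 0, 0, 0, -5, 0, 0, 0, -5, 0, 0, 0, -5, 0, 0, 0, -5, 0, 0]'

```text
time_s: 4.35
eef_pos: [0.5195, -0.0794, 0.031]
eef_rot: [-0.0, 0.999, 0.041, -0.001]
wrist_force: [-0.5, -1.8, -0.0]
opening: 0.001
```

>>> arm_command --plan '[0, -5, 0, 0, 0, -5, 0, 0, 0, -5, 0, 0, 0, -5, 0, 0, 0, -5, 0, 0, 0, -5, 0, 0, 0, -5, 0, 0, 0, -5, 0, 0]'

```text
time_s: 5.15
eef_pos: [0.5169, -0.0396, 0.0313]
eef_rot: [-0.0, 0.999, 0.041, 0.0]
wrist_force: [0.5, -0.2, -0.1]
opening: -0.002
```

```bash
python3 - <<'E'
from h import *
S=ctrl.camera("side");T=ctrl.camera("top")
a=cv2.resize(S["color"][140:270,260:420,::-1],None,fx=4,fy=4,interpolation=cv2.INTER_CUBIC)
cv2.imwrite("pics/d1.png",a)
E
```

```text
(no output)
```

View pics/d1.png

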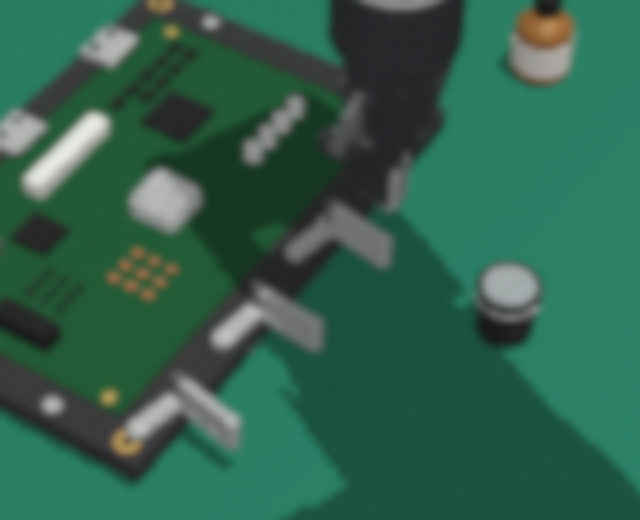

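The view shows latches 2-4 still open, with tabs at (360,235), (290,320) and (210,410). The finger is just short of latch 2 and hides latch 1. I'll continue through latch 2 and look back.

>>> arm_command --plan '[0, -5, 0, 0, 0, -5, 0, 0, 0, -5, 0, 0, 0, -5, 0, 0, 0, -5, 0, 0, 0, -5, 0, 0, 0, -5, 0, 0, 0, -5, 0, 0, 0, -5, 0, 0, 0, -5, 0, 0, 0, -5, 0, 0, 0, -5, 0, 0, 0, -5, 0, 0, 0, -5, 0, 0, 0, -5, 0, 0, 0, -5, 0, 0]'

```text
time_s: 6.85
eef_pos: [0.5103, 0.0401, 0.0313]
eef_rot: [-0.0, 0.999, 0.041, 0.0]
wrist_force: [0.3, -0.5, -0.5]
opening: 0.0
```

```bash
python3 - <<'E'
from h import *
S=ctrl.camera("side");T=ctrl.camera("top")
a=cv2.resize(S["color"][140:270,260:400,::-1],None,fx=4,fy=4,interpolation=cv2.INTER_CUBIC)
b=cv2.resize(T["color"][150:250,240:420,::-1],None,fx=4,fy=4,interpolation=cv2.INTER_CUBIC)[:,:,:]
a=cv2.resize(a,None,fx=.65,fy=.65);b=cv2.resize(b,None,fx=.57,fy=.57)
o=np.zeros((a.shape[0],a.shape[1]+b.shape[1],3),np.uint8);o[:,:a.shape[1]]=a;o[:b.shape[0],a.shape[1]:]=b
cv2.imwrite("pics/d2.png",o);print(o.shape)
E
```

```text
(338, 774, 3)
```

View pics/d2.png

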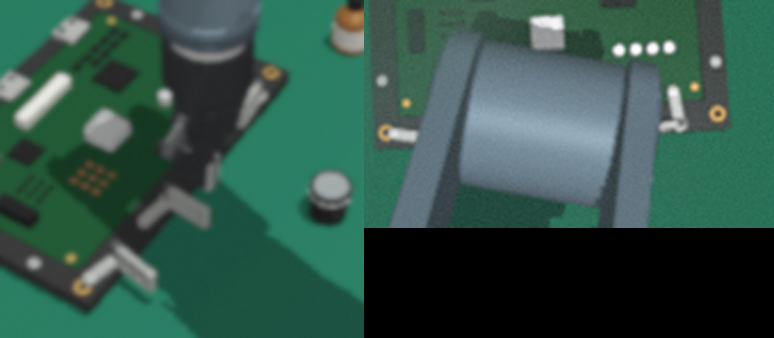

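Latch 1 is home: its tail lies along the edge at side (255,100), and its nose points in over the board at top (675,105). The offset works, so I'll carry on through latches 3 and 4.

>>> arm_command --plan '[0, -5, 0, 0, 0, -5, 0, 0, 0, -5, 0, 0, 0, -5, 0, 0, 0, -5, 0, 0, 0, -5, 0, 0, 0, -5, 0, 0, 0, -5, 0, 0, 0, -5, 0, 0, 0, -5, 0, 0, 0, -5, 0, 0, 0, -5, 0, 0, 0, -5, 0, 0, 0, -5, 0, 0, 0, -5, 0, 0, 0, -5, 0, 0]'

```text
time_s: 8.55
eef_pos: [0.5038, 0.1198, 0.0313]
eef_rot: [-0.0, 0.999, 0.041, 0.0]
wrist_force: [-0.3, 0.5, -0.2]
opening: 0.003
```

>>> arm_command --plan '[0, -5, 0, 0, 0, -5, 0, 0, 0, -5, 0, 0, 0, -5, 0, 0, 0, -5, 0, 0, 0, -5, 0, 0, 0, -5, 0, 0, 0, -5, 0, 0, 0, -5, 0, 0, 0, -5, 0, 0, 0, -5, 0, 0, 0, -5, 0, 0, 0, -5, 0, 0, 0, -5, 0, 0, 0, -5, 0, 0, 0, -5, 0, 0, 0, -5, 0, 0, 0, -5, 0, 0]'

```text
time_s: 10.35
eef_pos: [0.4964, 0.2095, 0.0313]
eef_rot: [-0.0, 0.999, 0.041, 0.0]
wrist_force: [0.3, -0.0, -0.4]
opening: 0.001
```

```bash
python3 - <<'E'
from h import *
S=ctrl.camera("side");T=ctrl.camera("top")
a=cv2.resize(S["color"][140:270,260:400,::-1],None,fx=2.6,fy=2.6,interpolation=cv2.INTER_CUBIC)
b=cv2.resize(T["color"][150:250,240:420,::-1],None,fx=2.4,fy=2.4,interpolation=cv2.INTER_CUBIC)
o=np.zeros((a.shape[0],a.shape[1]+b.shape[1],3),np.uint8);o[:,:a.shape[1]]=a;o[:b.shape[0],a.shape[1]:]=b
cv2.imwrite("pics/d3.png",o);print(o.shape)
E
```

```text
(338, 796, 3)
```

View pics/d3.png

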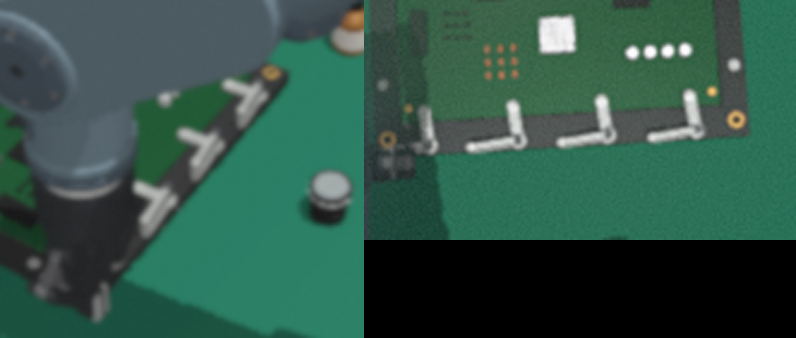

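Latches 1-3 are home, with noses at top-crop (690,110), (602,115) and (515,120). Latch 4's nose also points in at (427,120). I'll slide clear of its tail along the edge and check before rising.

>>> arm_command --plan '[0, -5, 0, 0, 0, -5, 0, 0, 0, -5, 0, 0, 0, -5, 0, 0, 0, -5, 0, 0, 0, 0, 0, 0]'

```text
time_s: 11.05
eef_pos: [0.4942, 0.2346, 0.0313]
eef_rot: [-0.0, 0.999, 0.041, 0.0]
wrist_force: [-0.3, -0.4, -0.0]
opening: -0.001
```

```bash
python3 - <<'E'
from h import *
S=ctrl.camera("side");T=ctrl.camera("top")
a=cv2.resize(S["color"][190:320,210:350,::-1],None,fx=2.6,fy=2.6,interpolation=cv2.INTER_CUBIC)
b=cv2.resize(T["color"][180:250,160:340,::-1],None,fx=2.4,fy=2.4,interpolation=cv2.INTER_CUBIC)
b=cv2.convertScaleAbs(b,alpha=1.7)
o=np.zeros((a.shape[0],a.shape[1]+b.shape[1],3),np.uint8);o[:,:a.shape[1]]=a;o[:b.shape[0],a.shape[1]:]=b
cv2.imwrite("pics/d4.png",o)
E
```

```text
(no output)
```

View pics/d4.png

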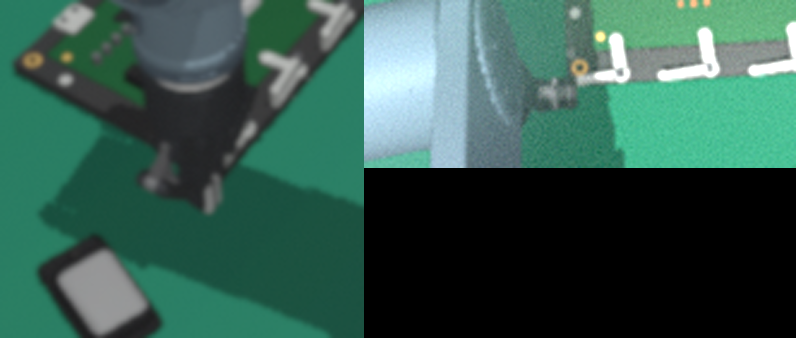

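Latch 4 is parallel to its neighbours, with its tail at (600,77) and nose at (618,50). The mouse is well clear. I'll rise now.

>>> arm_command --plan '[0, 0, -20, 0, 0, 0, -20, 0, 0, 0, -25, 0, 0, 0, -30, 0, 0, 0, -30, 0, 0, 0, -30, 0, -30, 0, 0, 0, -30, 0, 0, 0, -30, 0, 0, 0, 0, 0, 0, 0, 0, 0, 0, 0, 0, 0, 0, 0]'

```text
time_s: 12.35
eef_pos: [0.4057, 0.2266, 0.1867]
eef_rot: [-0.0, 0.999, 0.041, 0.001]
wrist_force: [-1.0, -0.3, -0.2]
opening: 0.003
```

```bash
python3 - <<'E'
from h import *
T=ctrl.camera("top");print(ctrl.get_obs()["dq"].round(3))
cv2.imwrite("pics/e.png",cv2.resize(T["color"][90:280,150:460,::-1],None,fx=2.5,fy=2.5,interpolation=cv2.INTER_CUBIC))
E
```

```text
[-0.     0.005 -0.001  0.     0.003  0.002]
```

View pics/e.png

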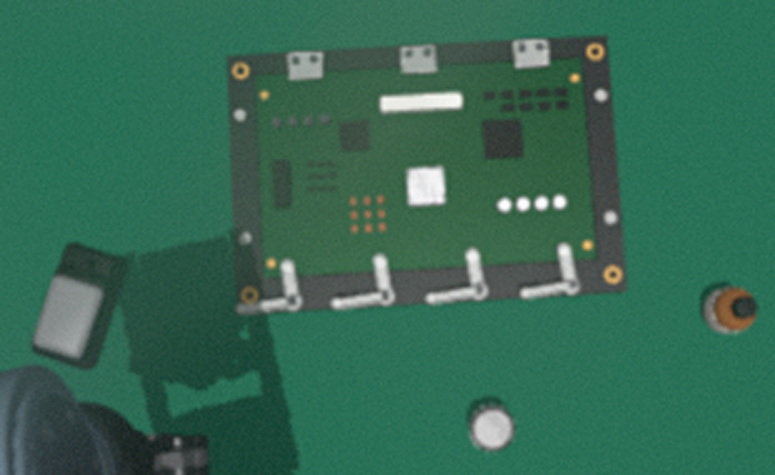

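All four tails lie along the edge, within about 0.1 rad (roughly 1.48 turned), and the noses reach over the board. The loupe, bottle and mouse look unmoved and the gripper is clear.

```bash
python3 -c "
from bench import ctrl
print(ctrl.hand_in())"
```

```text
the job is handed in; nothing more can be done
None
```

The four latches are turned home, and the job was handed in at about 12.4 s of the 45 s allowed. I found the pallet in the two camera images and lowered the shut fingers beside the near edge, to the right of latch 1. One unbroken stroke right to left at tip height 31 mm brushed all four tabs round. I then slid past the last tail, rose and backed off.

**Last picture:** all four tails lie along the edge, at about 1.48 rad against the 1.27 needed. That angle was read off latch 1; the other three look parallel to it. The noses reach over the board. By eye the board, loupe, bottle and mouse have not moved; I did not measure their positions again.

**Forces:** the wrist readings at the end of each move never passed about 2 N, and the arm finished still and clear.

**Disagreement:** the two cameras placed the pallet edge about 2 mm apart, which was within the margin I left. No check failed.

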